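# Rack the sample tubes by cap colour and size, the urgent one first

## Task

Four capped sample tubes lie about on the reception bench: lay each in the holder that matches it in cap colour and length, flat on the holder's floor with the cap at the coloured end. The short purple tube is urgent: put it in its holder and let go of it before you move any other tube. Set the tubes down rather than dropping them, and leave the highlighter and the phone where they are.

Things in the scene. Friction and masses are not known exactly. Their poses are not given: they have to be found in the camera images.
- red_tube: loose sample tube, red cap, 115 mm long, lying: white body 26 mm thick; hexagonal red cap (18 mm long) and grey foot (10 mm), 30 mm across flats, so it does not roll; 60 g. Origin on its axis (15 mm above what it lies on), 14 mm from mid-length towards the cap; x along the tube towards the cap: cap end at x = +43.5 mm, foot end at -71.5 mm, middle of the bare body (grip there) at -18 mm
- blue_tube: loose sample tube, blue cap, 115 mm long, lying: white body 26 mm thick; hexagonal blue cap (18 mm long) and grey foot (10 mm), 30 mm across flats, so it does not roll; 60 g. Origin on its axis (15 mm above what it lies on), 14 mm from mid-length towards the cap; x along the tube towards the cap: cap end at x = +43.5 mm, foot end at -71.5 mm, middle of the bare body (grip there) at -18 mm
- purple_tube: loose sample tube, purple cap, 115 mm long, lying: white body 26 mm thick; hexagonal purple cap (18 mm long) and grey foot (10 mm), 30 mm across flats, so it does not roll; 60 g. Origin on its axis (15 mm above what it lies on), 14 mm from mid-length towards the cap; x along the tube towards the cap: cap end at x = +43.5 mm, foot end at -71.5 mm, middle of the bare body (grip there) at -18 mm
- small_purple_tube: SHORT, loose sample tube, purple cap, 80 mm long, lying: white body 26 mm thick; hexagonal purple cap (18 mm long) and grey foot (10 mm), 30 mm across flats, so it does not roll; 60 g. Origin on its axis (15 mm above what it lies on), 14 mm from mid-length towards the cap; x along the tube towards the cap: cap end at x = +26 mm, foot end at -54 mm, middle of the bare body (grip there) at -18 mm
- red_holder: fixed long black trough, red at one end, for the long red tube: inside 135 x 56 mm, floor 5 mm high; cheeks 15 mm high, 22 mm long, 4 mm thick at its four corners, sides open between; red end block 18 mm high, black foot wall 15 mm. Origin at bench height, 14 mm from mid-length towards the coloured end (the tube's origin belongs above it); x along the trough to the coloured end
- blue_holder: fixed long black trough, blue at one end, for the long blue tube: inside 135 x 56 mm, floor 5 mm high; cheeks 15 mm high, 22 mm long, 4 mm thick at its four corners, sides open between; blue end block 18 mm high, black foot wall 15 mm. Origin at bench height, 14 mm from mid-length towards the coloured end (the tube's origin belongs above it); x along the trough to the coloured end
- purple_holder: fixed long black trough, purple at one end, for the long purple tube: inside 135 x 56 mm, floor 5 mm high; cheeks 15 mm high, 22 mm long, 4 mm thick at its four corners, sides open between; purple end block 18 mm high, black foot wall 15 mm. Origin at bench height, 14 mm from mid-length towards the coloured end (the tube's origin belongs above it); x along the trough to the coloured end
- small_purple_holder: fixed short black trough, purple at one end, for the short purple tube: inside 100 x 56 mm, floor 5 mm high; cheeks 15 mm high, 14 mm long, 4 mm thick at its four corners, sides open between; purple end block 18 mm high, black foot wall 15 mm. Origin at bench height, 14 mm from mid-length towards the coloured end (the tube's origin belongs above it); x along the trough to the coloured end
- highlighter: loose yellow-green highlighter pen, 130 x 21 x 15 mm, lying on the bench left of the tubes; leave it alone. Origin at the centre of its underside, x along the pen
- phone: loose black mobile phone, 130 x 62 x 10 mm, lying on the bench right of the tubes; leave it alone. Origin at the centre of its underside, x along its length
There are look-alikes about, which are no part of the job. Leave any green or yellow look-alike of the red_tube alone.

How it is judged:
On the way:
1. the short purple tube lies released in the short purple holder, cap at the coloured end, while no other tube has been moved (30 mm) (x of small_purple_tube in the frame of small_purple_holder between -0.012 and 0.012 m and y of small_purple_tube in the frame of small_purple_holder between -0.012 and 0.012 m and z of small_purple_tube in the frame of small_purple_holder between 0.016 and 0.025 m and angle between the x axis of small_purple_tube and the x axis of small_purple_holder, either way round below 0.3 rad and linear speed of small_purple_tube below 0.02 m/s and contact force between the fingers and small_purple_tube below 0.05 N and distance of each of red_tube, blue_tube, purple_tube from where it was at the start of the episode below 0.03 m), for 0.2 s.
At the end, for the whole second after the job is handed in: Every tube lies released, at rest and flat in its own holder, cap at the coloured end: origin within 12 mm along and across of the holder's and 16 to 25 mm above the bench, axes within 0.3 rad; highlighter and phone within 20 mm of where they were (x of red_tube in the frame of red_holder between -0.012 and 0.012 m and y of red_tube in the frame of red_holder between -0.012 and 0.012 m and z of red_tube in the frame of red_holder between 0.016 and 0.025 m and angle between the x axis of red_tube and the x axis of red_holder, either way round below 0.3 rad and linear speed of each of red_tube, blue_tube, purple_tube, small_purple_tube below 0.02 m/s and contact force between the fingers and red_tube below 0.05 N and x of blue_tube in the frame of blue_holder between -0.012 and 0.012 m and y of blue_tube in the frame of blue_holder between -0.012 and 0.012 m and z of blue_tube in the frame of blue_holder between 0.016 and 0.025 m and angle between the x axis of blue_tube and the x axis of blue_holder, either way round below 0.3 rad and contact force between the fingers and blue_tube below 0.05 N and x of purple_tube in the frame of purple_holder between -0.012 and 0.012 m and y of purple_tube in the frame of purple_holder between -0.012 and 0.012 m and z of purple_tube in the frame of purple_holder between 0.016 and 0.025 m and angle between the x axis of purple_tube and the x axis of purple_holder, either way round below 0.3 rad and contact force between the fingers and purple_tube below 0.05 N and x of small_purple_tube in the frame of small_purple_holder between -0.012 and 0.012 m and y of small_purple_tube in the frame of small_purple_holder between -0.012 and 0.012 m and z of small_purple_tube in the frame of small_purple_holder between 0.016 and 0.025 m and angle between the x axis of small_purple_tube and the x axis of small_purple_holder, either way round below 0.3 rad and contact force between the fingers and small_purple_tube below 0.05 N and distance of each of highlighter, phone from where it was at the start of the episode below 0.02 m); the robot touches nothing.
It fails at once if the highlighter or the phone is moved by more than 20 mm (distance of any of highlighter, phone from where it was at the start of the episode above 0.02 m).
It fails at once if a tube is let go in the air (its origin more than 60 mm above the bench, no finger touching it) ((height (world z) of red_tube above 0.06 m and contact force between the fingers and red_tube below 0.01 N) or (height (world z) of blue_tube above 0.06 m and contact force between the fingers and blue_tube below 0.01 N) or (height (world z) of purple_tube above 0.06 m and contact force between the fingers and purple_tube below 0.01 N) or (height (world z) of small_purple_tube above 0.06 m and contact force between the fingers and small_purple_tube below 0.01 N)).
It also fails if it takes over 106 s, if anything falls off the work surface, if the arm or the gripper's body presses on something with over 40 N, if the wrist force passes 120 N, or if a joint passes its speed limit or range.

## Robot

A 7-joint arm with a two-finger parallel gripper is mounted at the origin on the work surface. World frame = base frame: x ahead of the robot, y to its left, z up, the work surface at z = 0. Lengths are in m, angles in rad, forces in N, time in s.
With the tool pointing down it reaches from about 0.425 to 0.875 m from the base axis. Payload 4.7 kg.
Tool frame: the origin (TCP) lies at the very end of the fingers, on their centre line; the grasp point (between the pads) lies 19 mm behind it (manip.grasp_offset is the distance from the TCP to the grasp point, in m); z points along the fingers, y is the line along which they close (so a half turn about z gives the same grasp; the last joint's range is limited). The gripper opens to 87 mm and grips with 3 to 60 N. Pads are 19 mm wide; open, the fingers measure 117 mm over their backs; the gripper's body (75 mm by 190 mm) begins 51 mm behind the grasp point.
Start: joints at [-1.335, 0.321, -0.07, 1.45, 0.023, 1.371, -0.057], TCP at [0.143, 0.634, 0.223] pointing down, gripper open.
Joint ranges: [-2.86, 2.86], [-0.3, 2.09], [-1.38, 1.24], [0.06, 2.45], [-1.56, 4.7], [0.09, 2.05], [-2.69, 2.69]. Speed limits (rad/s): [2.57, 2.57, 3.14, 3.14, 3.14, 3.14, 3.14].

## Interface

Orientations are given as a unit quaternion [w, x, y, z].
In Python, from cell import manip gives the robot as it stands.
- The arm moves only by the tool play_rows, never from a script. Its argument "rows" is a list that holds one entry, the list of rows, each a list of 7 numbers: the turn, a rotation vector about the world's x, y, z in rad, then the shift along the world's x, y, z in units of 60 mm (1.0 is 60 mm), then the opening, from -1 (shut) to 1 (fully open). In form: [[[rx, ry, rz, tx, ty, tz, claw], ...]]. A call has 1 to 8 rows; each row is the pose to reach, as a shift and turn from the pose commanded when the call began; what a row does not reach only later rows make up. A row lasts 1/8 s, in which the tool goes at most 62.5 mm and 10.7 degrees, less where a joint would pass 70% of its speed; a pose out of reach is approached as far as the arm can. A call with a gripper value outside its range is refused whole. The fingers move at their own pace and stop on an object; "grip_force" is the grip in N (left out, the last holds). Time passes only in rows, so rows that repeat a pose let the fingers close. It gives the time, the measured TCP pose, the force, the opening and the grip force at its end, in the units of the state.
- manip.state(): the state, without advancing time (a new reading comes with each control period).
- manip.read_camera(name): name is "scene" or "top"; returns the picture (384x512x3 uint8, blue, green, red); there is no depth.
- manip.camera_info(name): a dict with "camera_matrix" (3x3 intrinsics, pixels), "R" (3x3) and "t" (3): a world point X has camera coordinates R X + t. Camera axes: x right, y down, z forward; pixel columns grow to the right and rows downward; lengths in m; the calibration is good to about 2 mm. A picture is of the moment at which its call begins. camera_info takes no time and is no camera call.
- manip.sign_off(): hands the job in; it is judged then, once.
The state is a dict: "time": time; "joint_positions": joint angles; "dq": joint speeds; "tau": joint torques, N m; "position": TCP position; "ee_rot": TCP orientation; "wrist_force": force on the tool from outside, world axes, zero at the start; "wrist_torque": the same for the moment, N m; "finger_gap": finger opening in m; "grasp_force": force on a finger pad.
Only numpy, scipy, OpenCV 4.12 (cv2) and the standard library are available. Lean on these libraries where they do the work, as an engineer would, in place of code of your own. Each camera call takes 0.05 s, during which the arm holds its last target. There are 200 camera calls.

## Working session

There is one attempt and no reset: what is moved stays moved. The work goes in short steps, Python scripts to look and compute and a tool call to move; the robot and the scene stay as the last step left them, time stands still between calls to the robot, and variables do not carry over. Pictures are saved under pics/ and viewed, at most 14 in all, crops included, and the job is handed in when it is done.

Besides the shell and the picture viewer there is one more tool, called after "Emit:" by a JSON object that holds its "name" and its "arguments", one argument or row to a line. play_rows: Moves the arm, as the interface text tells. Its arguments: {"type":"object","properties":{"rows":{"type":"array","items":{"type":"array","items":{"type":"array","items":{"type":"number"}}}},"grip_force":{"type":"number"}},"required":["rows"]}

```bash
mkdir -p pics
python3 - <<'E'
from cell import manip
import cv2,json
for n in("scene","top"):
    cv2.imwrite(f"pics/{n}0.png",manip.read_camera(n)); i=manip.camera_info(n); print(n,i)
s=manip.state();print(s["time"],s["position"],s["ee_rot"],s["finger_gap"])
E
```

```text
scene {'camera_matrix': array([[481.01369882,   0.        , 254.94140569],
       [  0.        , 481.01369882, 187.32835209],
       [  0.        ,   0.        ,   1.        ]]), 'R': array([[-0.46650439,  0.88425438, -0.02162987],
       [ 0.57762012,  0.28603212, -0.76455257],
       [-0.66987212, -0.36916098, -0.64419835]]), 't': array([ 0.21922898, -0.24547124,  1.83662402])}
top {'camera_matrix': array([[447.76584273,   0.        , 257.07662684],
       [  0.        , 447.76584273, 192.12440479],
       [  0.        ,   0.        ,   1.        ]]), 'R': array([[-0.0155016 , -0.99983646, -0.009314  ],
       [-0.99265376,  0.01650678, -0.11985841],
       [ 0.11999255,  0.00738758, -0.9927473 ]]), 't': array([0.00399613, 0.50232406, 1.4872719 ])}
0.1 [0.14292552 0.63360527 0.22154794] [-2.21781324e-05  1.10635343e-01  9.93860700e-01 -8.54615674e-04] 0.08734410956934578
```

View pics/scene0.png

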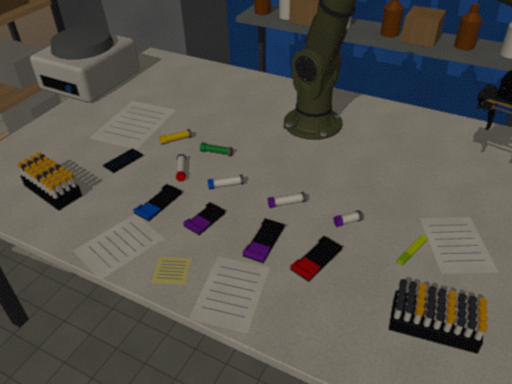

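View pics/top0.png

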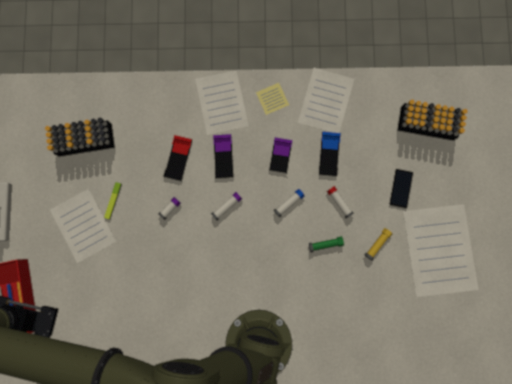

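```bash
cat > h.py <<'E'
from cell import manip
import cv2,numpy as np
def ray(n,uv,z):
    i=manip.camera_info(n);K,R,t=i["camera_matrix"],i["R"],i["t"]
    uv=np.atleast_2d(uv).astype(float)
    d=(np.linalg.inv(K)@np.c_[uv,np.ones(len(uv))].T).T@R; C=-R.T@t
    return (C+d*((z-C[2])/d[:,2])[:,None])[:,:2]
HUE={"red":[(0,8),(172,180)],"blue":[(100,122)],"purple":[(125,160)]}
def colmask(im,c):
    h=cv2.cvtColor(im,cv2.COLOR_BGR2HSV)
    return sum(cv2.inRange(h,(a,110,50),(b,255,255)) for a,b in HUE[c])
def blobs(m,amin=12):
    n,l,s,c=cv2.connectedComponentsWithStats(m,connectivity=8)
    return [(s[i],c[i],l==i) for i in range(1,n) if s[i][4]>=amin]
E
python3 - <<'E'
from h import *
for n in("top","scene"):
    im=cv2.imread(f"pics/{n}0.png")
    h=cv2.cvtColor(im,cv2.COLOR_BGR2HSV)
    for c in HUE:
        for s,ce,_ in blobs(colmask(im,c)): print(n,c,s,ce.round(1),ray(n,ce,.015).round(3)[0])
    if n=="top": bm=cv2.inRange(h,(0,0,150),(180,60,255)); dm=cv2.inRange(h,(0,0,0),(180,255,35))
    if n=="top":
      for s,ce,_ in blobs(bm): 
        if s[4]<400: print("white",s,ce.round(1),ray(n,ce,.015).round(3)[0])
      for s,ce,_ in blobs(dm,50):
        if s[4]<1500: print("black",s,ce.round(1),ray(n,ce,.005).round(3)[0])
im=cv2.imread("pics/top0.png")[125:230,150:360]
cv2.imwrite("pics/c1.png",cv2.resize(im,None,fx=3.8,fy=3.8,interpolation=cv2.INTER_CUBIC))
E
```

```text
top red [172 135  20  21 307] [181.  144.9] [0.674 0.258]
top red [328 187   9   8  41] [331.5 190.1] [ 0.507 -0.258]
top red [   0  260   34   45 1085] [ 16.3 279.8] [0.221 0.81 ]
top red [ 24 307  11   4  15] [ 29.5 308.1] [0.127 0.761]
top blue [322 132  18  18 294] [330.1 140.5] [ 0.68 -0.26]
top blue [296 190   8   8  34] [299.4 193.1] [ 0.498 -0.149]
top blue [  8 285   4  15  33] [  9.4 291.9] [0.181 0.831]
top purple [214 135  17  17 275] [222.3 142.9] [0.678 0.114]
top purple [273 138  19  19 270] [281.6 147. ] [ 0.66  -0.091]
top purple [234 193   7   8  27] [236.9 196.2] [0.491 0.065]
top purple [172 198   7   8  29] [175.2 201.2] [0.477 0.277]
top purple [  7 284   4   7  12] [  8.2 286.6] [0.199 0.836]
white [334 193  16  20  96] [342.  202.3] [ 0.464 -0.293]
white [278 194  19  17  96] [287.1 202.3] [ 0.467 -0.106]
white [215 197  20  18  96] [224.2 205.7] [0.459 0.109]
white [162 203  11  11  49] [167.  207.9] [0.455 0.305]
black [399 105  58  35 350] [421.8 128.8] [ 0.719 -0.583]
black [ 56 122  58  34 388] [ 89.1 144.2] [0.684 0.582]
black [320 149  18  26 391] [328.
[... 1099 characters left out ...]
3]
scene blue [ 265   27   43   51 1486] [281.5  50.1] [-0.509 -0.372]
scene blue [ 333   41  175   80 7579] [415.5  78.7] [-0.493  0.269]
scene blue [65 85  6  7 30] [67.9 88.3] [ 0.224 -1.035]
scene blue [497 104  14   7  41] [503.6 107.2] [-0.405  0.63 ]
scene blue [493 110  16  15 166] [500.3 117.2] [-0.323  0.627]
scene blue [208 179   6  10  51] [210.5 183.5] [ 0.497 -0.148]
scene blue [134 202  27  18 279] [146.6 210.4] [ 0.692 -0.254]
scene purple [268 197   8  10  61] [271.2 201.8] [0.489 0.066]
scene purple [184 215  27  19 287] [196.8 223.7] [ 0.672 -0.086]
scene purple [334 216   9  10  75] [337.9 220.6] [0.476 0.277]
scene purple [243 242  27  20 354] [256.3 251.2] [0.689 0.12 ]
```

View pics/c1.png

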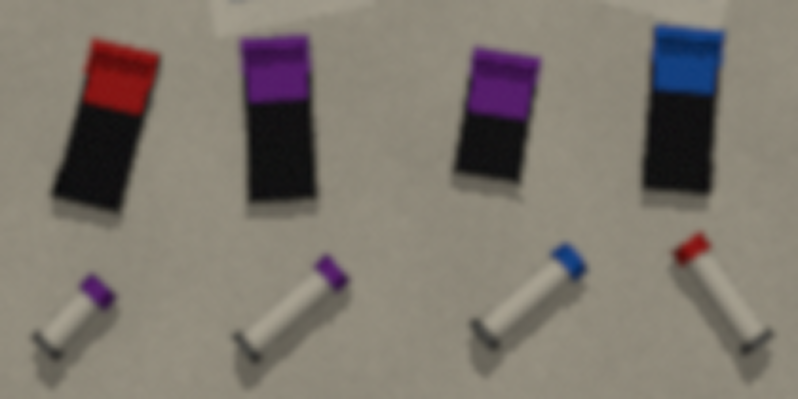

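The crop shows the short tube with its purple cap at top-image (175,201) and its holder at (280,155). The other candidates are:
- long purple tube at (227,207), with the long purple holder at (223,156)
- blue tube at (289,204), with its holder at (329,154)
- red tube at (340,203), with its holder at (178,158)
- look-alikes: green at (325,244), yellow at (378,244)

The target is the short tube at (170,209), going to the short holder at (281,155).

```bash
cat >> h.py <<'E'
def tubes(im):
    h=cv2.cvtColor(im,cv2.COLOR_BGR2HSV); W=blobs(cv2.inRange(h,(0,0,150),(180,60,255)),30); out={}
    for c in HUE:
        for s,ce,_ in blobs(colmask(im,c)):
            if s[4]>100 or ce[1]>250: continue
            w=min(W,key=lambda b:np.hypot(*(b[1]-ce)) if b[0][4]<200 else 1e9)
            p=ray("top",[ce,w[1]],.015); d=p[0]-p[1]; L=np.hypot(*d); d/=L
            n=("small_" if L<.043 else "")+c; out[n]=(p[0]-d*(.017 if "small" in n else .0345),d,L)
    return out
def holders(im):
    h=cv2.cvtColor(im,cv2.COLOR_BGR2HSV); dm=cv2.inRange(h,(0,0,0),(180,255,60)); out={}
    for c in HUE:
        for s,ce,m in blobs(colmask(im,c)):
            if not(150<s[4]<600 and ce[1]<200): continue
            u=((m*255).astype(np.uint8)|dm); u[:s[1]]=0; u[s[1]+55:]=0; u[:,:s[0]-20]=0; u[:,s[0]+40:]=0
            b=max(blobs(u),key=lambda b:b[0][4]); 
            ct=max(cv2.findContours(cv2.resize(b[2].astype(np.uint8)*255,None,fx=4,fy=4,interpolation=cv2.INTER_CUBIC)//128,0,1)[0],key=cv2.contourArea)[:,0]
            q=ray("top",(ct+.5)/4-.5,0.0); (cx,sz,a)=cv2.minAreaRect((q*1000).astype(np.float32))
            bp=cv2.boxPoints((cx,sz,a))/1000; e=sorted([((bp[i]+bp[(i+1)%4])/2,np.hypot(*(bp[i]-bp[(i+1)%4]))) for i in range(4)],key=lambda t:t[1])[:2]
            near,far=sorted([x[0] for x in e],key=lambda p:p[0])
            i=manip.camera_info("top");C=-i["R"].T@i["t"]; far=far+(C[:2]-far)*.018/C[2]
            d=far-near;L=np.hypot(*d);d/=L
            n=("small_" if L<.14 else "")+c; out[n]=((near+far)/2+.014*d,d,L,min(sz))
    return out
E
python3 - <<'E'
from h import *
im=cv2.imread("pics/top0.png");T=tubes(im);H=holders(im)
f=lambda d:np.degrees(np.arctan2(d[1],d[0])).round(1)
for n in T: print("tube",n,"org",T[n][0].round(4),"grip",(T[n][0]-.018*T[n][1]).round(4),f(T[n][1]),T[n][2].round(4))
for n in H: print("hold",n,H[n][0].round(4),"grip",(H[n][0]-.018*H[n][1]).round(4),f(H[n][1]),H[n][2].round(4),H[n][3])
E
```

```text
tube red org [ 0.4799 -0.2801] grip [ 0.4659 -0.2914] 39.0 0.0546
tube blue org [ 0.4782 -0.1208] grip [ 0.4677 -0.1062] -54.1 0.0528
tube purple org [0.4708 0.0933] grip [0.4602 0.1078] -53.8 0.0539
tube small_purple org [0.4668 0.2899] grip [0.4555 0.304 ] -51.2 0.0358
hold red [0.6443 0.2675] grip [0.6271 0.2726] -16.5 0.1511 67.9464340209961
hold blue [ 0.6495 -0.2572] grip [ 0.6316 -0.2554] -5.7 0.15 64.18815612792969
hold purple [0.6472 0.1126] grip [0.6292 0.1122] 1.2 0.1489 62.71021270751953
hold small_purple [ 0.6468 -0.0889] grip [ 0.6291 -0.0856] -10.6 0.114 61.69788360595703
```

Emit:
{"name": "play_rows", "arguments": {
  "rows": [
    [[0,0,-0.672,5.21,-5.49,-1.69,1],[0,0,-0.672,5.21,-5.49,-1.69,1],[0,0,-0.672,5.21,-5.49,-1.69,1],[0,0,-0.672,5.21,-5.49,-1.69,1],[0,0,-0.672,5.21,-5.49,-1.69,1],[0,0,-0.672,5.21,-5.49,-1.69,1],[0,0,-0.672,5.21,-5.49,-1.69,1],[0,0,-0.672,5.21,-5.49,-1.69,1]]
  ],
  "grip_force": 15
}}

```text
time: 1.1
position: [0.4577, 0.3003, 0.1201]
ee_rot: [0.0, 0.435, 0.901, -0.001]
wrist_force: [-2.1, 1.1, 0.5]
finger_gap: 0.0871
grasp_force: 0.0
```

```bash
cat >> h.py <<'E'
def st():
    s=manip.state();w,x,y,z=s["ee_rot"];Y=np.array([2*(x*y-w*z),1-2*(x*x+z*z)])
    print(s["time"],"pos",np.round(s["position"],4),"yaw",np.degrees(np.arctan2(Y[1],Y[0])).round(1),"gap",s["finger_gap"],"F",s["wrist_force"].round(1) if hasattr(s["wrist_force"],"round") else s["wrist_force"])
E
python3 - <<'E'
from h import *
im=manip.read_camera("scene");cv2.imwrite("pics/s1.png",cv2.resize(im[60:260,220:440],None,fx=3,fy=3,interpolation=cv2.INTER_CUBIC))
st()
E
```

```text
1.15 pos [0.4594 0.2978 0.1196] yaw 38.3 gap 0.08717312260553978 F [ 1.3 -1.6  0.2]
```

View pics/s1.png

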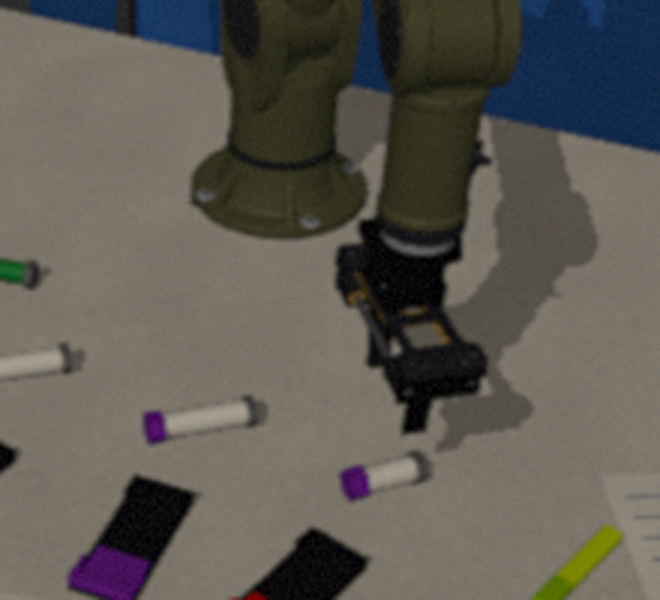

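Emit:
{"name": "play_rows", "arguments": {
  "rows": [
    [[0,0,0,0,0,-0.4,1],[0,0,0,0,0,-0.8,1],[0,0,0,0,0,-0.8,1],[0,0,0,0,0,-0.8,1]]
  ]
}}

```text
time: 1.65
position: [0.4558, 0.3052, 0.0739]
ee_rot: [0.0, 0.432, 0.902, 0.0]
wrist_force: [0.7, 0.8, 0.6]
finger_gap: 0.0868
grasp_force: 0.0
```

```bash
python3 -c "
from h import *
st()"
```

```text
1.65 pos [0.4558 0.3052 0.0739] yaw 38.8 gap 0.08681487221983562 F [0.7 0.8 0.6]
```

Emit:
{"name": "play_rows", "arguments": {
  "rows": [
    [[0,0,0,0,0,-0.4,1],[0,0,0,0,0,-0.8,1],[0,0,0,0,0,-1.1,1],[0,0,0,0,0,-1.1,1],[0,0,0,0,0,-1.1,1],[0,0,0,0,0,-1.1,-1],[0,0,0,0,0,-1.1,-1],[0,0,0,0,0,-1.1,-1]]
  ]
}}

```text
time: 2.65
position: [0.4558, 0.3048, 0.0075]
ee_rot: [0.0, 0.432, 0.902, 0.0]
wrist_force: [0.8, -0.3, 0.7]
finger_gap: 0.0644
grasp_force: 0.0
```

Emit:
{"name": "play_rows", "arguments": {
  "rows": [
    [[0,0,0,0,0,0,-1],[0,0,0,0,0,0,-1],[0,0,0,0,0,0,-1],[0,0,0,0,0,0,-1]]
  ]
}}

```text
time: 3.15
position: [0.4555, 0.3046, 0.0071]
ee_rot: [-0.0, 0.432, 0.902, -0.0]
wrist_force: [0.1, -0.7, -0.2]
finger_gap: 0.0261
grasp_force: 14.4
```

Emit:
{"name": "play_rows", "arguments": {
  "rows": [
    [[0,0,0,0,0,0.5,-1],[0,0,0,0,0,1.2,-1],[0,0,0.05,0.2,-0.4,1.6,-1],[0,0,0.15,0.5,-1.2,1.6,-1],[0,0,0.25,0.9,-2.0,1.6,-1],[0,0,0.35,1.3,-2.8,1.6,-1],[0,0,0.45,1.7,-3.6,1.6,-1],[0,0,0.55,2.0,-4.4,1.6,-1]]
  ]
}}

```text
time: 4.15
position: [0.5764, 0.0391, 0.1032]
ee_rot: [0.0, 0.169, 0.986, 0.0]
wrist_force: [-0.3, 0.1, -0.0]
finger_gap: 0.026
grasp_force: 14.4
```

Emit:
{"name": "play_rows", "arguments": {
  "rows": [
    [[0,0,0.06,0.3,-0.8,0,-1],[0,0,0.12,0.6,-1.5,0,-1],[0,0,0.159,0.89,-2.0,0,-1],[0,0,0.159,0.89,-2.09,0,-1],[0,0,0.159,0.89,-2.09,0,-1],[0,0,0.159,0.89,-2.09,0,-1]]
  ]
}}

```text
time: 4.9
position: [0.6287, -0.0827, 0.103]
ee_rot: [-0.0, 0.091, 0.996, 0.001]
wrist_force: [0.7, -0.2, -0.3]
finger_gap: 0.0263
grasp_force: 14.4
```

Run:
```python
from h import *
st()
im=manip.read_camera("scene");cv2.imwrite("pics/s2.png",cv2.resize(im[100:260,120:340],None,fx=3.5,fy=3.5,interpolation=cv2.INTER_CUBIC))
```

```text
4.9 pos [ 0.6287 -0.0827  0.103 ] yaw 79.5 gap 0.026288601317708903 F [ 0.7 -0.2 -0.3]
```

View pics/s2.png

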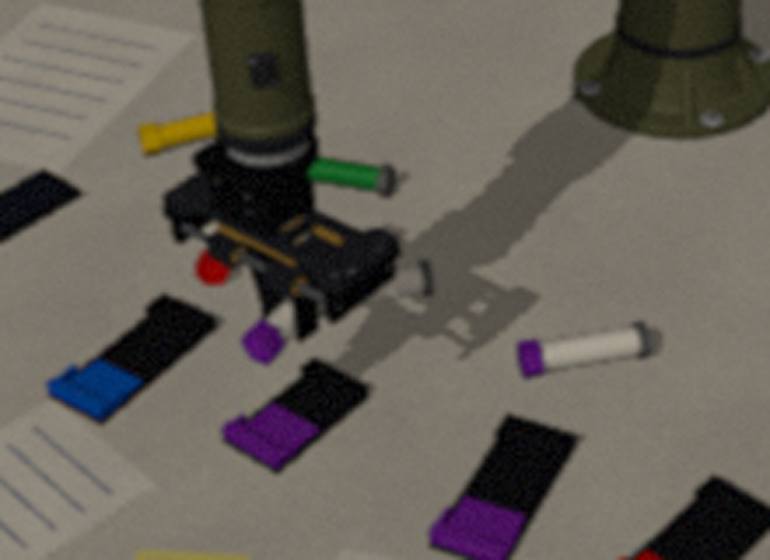

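Run:
```python
from h import *
im=manip.read_camera("scene");st()
for s,ce,_ in blobs(colmask(im,"purple"),25): print(s[4],ce.round(1),ray("scene",ce,.111).round(4)[0])
im=manip.read_camera("top")
for s,ce,_ in blobs(colmask(im,"purple"),15): print(s[4],ce.round(1),ray("top",ce,.111).round(4)[0])
d=np.array([np.cos(np.radians(-10.5)),np.sin(np.radians(-10.5))]);print(np.array([.629,-.0853])+.035*d)
```

```text
5.0 pos [ 0.6289 -0.0828  0.1032] yaw 79.5 gap 0.02644224965416952 F [ 0.6  0.2 -0.4]
91 [194.7 197.4] [ 0.6639 -0.0864]
59 [271.1 201.8] [0.5848 0.114 ]
291 [196.9 223.7] [ 0.7499 -0.023 ]
357 [256.4 251.2] [0.7655 0.1627]
275 [222.3 143. ] [0.6554 0.1059]
27 [236.9 196.2] [0.4804 0.0603]
[ 0.66341392 -0.09167824]
```

Emit:
{"name": "play_rows", "arguments": {
  "rows": [
    [[0,0,0,0,-0.04,-0.5,-1],[0,0,0,0,-0.04,-1.0,-1],[0,0,0,0,-0.04,-1.3,-1],[0,0,0,0,-0.04,-1.5,-1],[0,0,0,0,-0.04,-1.5,-1],[0,0,0,0,-0.04,-1.5,-1]]
  ]
}}

```text
time: 5.8
position: [0.6297, -0.0872, 0.0141]
ee_rot: [0.001, 0.092, 0.996, 0.0]
wrist_force: [0.5, -1.2, -0.6]
finger_gap: 0.0256
grasp_force: 14.7
```

Lower 1.5 mm more, open, wait, rise.

Emit:
{"name": "play_rows", "arguments": {
  "rows": [
    [[0,0,0,0,0,-0.02,-1],[0,0,0,0,0,-0.02,-0.2],[0,0,0,0,0,-0.02,0.3],[0,0,0,0,0,-0.02,0.6],[0,0,0,0,0,-0.02,0.6],[0,0,0,0,0,-0.02,0.6]]
  ]
}}

```text
time: 6.55
position: [0.629, -0.0871, 0.012]
ee_rot: [0.0, 0.092, 0.996, 0.0]
wrist_force: [-0.5, -0.3, -0.2]
finger_gap: 0.0657
grasp_force: 0.0
```

Emit:
{"name": "play_rows", "arguments": {
  "rows": [
    [[0,0,0,0,0,0.4,0.6],[0,0,0,0,0,1.0,0.8],[0,0,0,0,0,1.5,1],[0,0,0,-1,0,1.8,1],[0,0,0,-2,0,1.8,1],[0,0,0,-2,0,1.8,1]]
  ]
}}

```text
time: 7.3
position: [0.5034, -0.0871, 0.1187]
ee_rot: [-0.002, 0.093, 0.996, 0.001]
wrist_force: [1.3, 0.7, 0.7]
finger_gap: 0.087
grasp_force: 0.0
```

Run:
```python
from h import *
st()
im=manip.read_camera("scene");cv2.imwrite("pics/s3.png",cv2.resize(im[100:260,120:340],None,fx=3.5,fy=3.5,interpolation=cv2.INTER_CUBIC))
for s,ce,_ in blobs(colmask(im,"purple"),25): print(s[4],ce.round(1),ray("scene",ce,.02).round(4)[0])
```

```text
7.3 pos [ 0.5034 -0.0871  0.1187] yaw 79.3 gap 0.08704714730506483 F [1.3 0.7 0.7]
57 [271.2 201.7] [0.4932 0.0689]
281 [196.6 223.9] [ 0.6767 -0.0828]
355 [256.4 251.2] [0.693  0.1227]
```

View pics/s3.png

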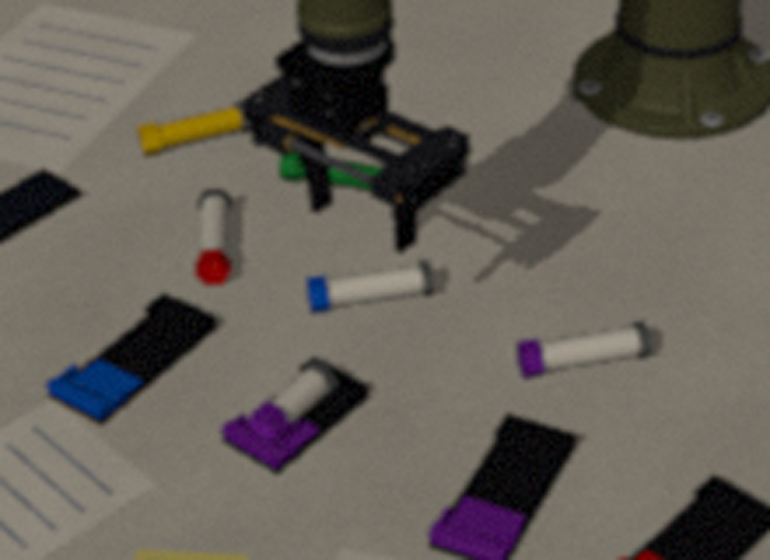

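Emit:
{"name": "play_rows", "arguments": {
  "rows": [
    [[0,0,-0.15,-0.2,0.6,0,1],[0,0,-0.3,-0.4,1.4,0,1],[0,0,-0.45,-0.6,2.2,0,1],[0,0,-0.6,-0.8,3.0,0,1],[0,0,-0.754,-0.81,3.26,-0.4,1],[0,0,-0.754,-0.81,3.26,-0.8,1],[0,0,-0.754,-0.81,3.26,-0.8,1],[0,0,-0.754,-0.81,3.26,-0.8,1]]
  ]
}}

```text
time: 8.35
position: [0.4618, 0.1086, 0.0729]
ee_rot: [0.001, 0.453, 0.892, 0.0]
wrist_force: [0.2, -0.5, 0.6]
finger_gap: 0.0868
grasp_force: 0.0
```

Emit:
{"name": "play_rows", "arguments": {
  "rows": [
    [[0,0,0,0,0,-0.2,1],[0,0,0,0,0,-0.6,1],[0,0,0,0,0,-1.0,1],[0,0,0,0,0,-1.08,1],[0,0,0,0,0,-1.08,1],[0,0,0,0,0,-1.08,-1],[0,0,0,0,0,-1.08,-1],[0,0,0,0,0,-1.08,-1]]
  ]
}}

```text
time: 9.35
position: [0.4608, 0.1087, 0.0077]
ee_rot: [0.0, 0.452, 0.892, 0.0]
wrist_force: [-0.0, -0.3, 0.4]
finger_gap: 0.0648
grasp_force: 0.0
```

Emit:
{"name": "play_rows", "arguments": {
  "rows": [
    [[0,0,0,0,0,0,-1],[0,0,0,0,0,0,-1],[0,0,0,0,0,0,-1],[0,0,0,0,0,0,-1]]
  ]
}}

```text
time: 9.85
position: [0.4602, 0.1084, 0.0071]
ee_rot: [-0.0, 0.452, 0.892, -0.0]
wrist_force: [-1.2, -0.2, 0.7]
finger_gap: 0.0257
grasp_force: 14.8
```

Emit:
{"name": "play_rows", "arguments": {
  "rows": [
    [[0,0,0,0,0,0.5,-1],[0,0,0,0,0,1.1,-1],[0,0,0.15,0.2,0,1.6,-1],[0,0,0.3,0.7,0.02,1.6,-1],[0,0,0.45,1.2,0.04,1.6,-1],[0,0,0.6,1.7,0.05,1.6,-1],[0,0,0.75,2.2,0.06,1.6,-1],[0,0,0.88,2.6,0.07,1.6,-1]]
  ]
}}

```text
time: 10.85
position: [0.6173, 0.1126, 0.1026]
ee_rot: [-0.0, 0.027, 1.0, -0.0]
wrist_force: [0.3, -1.3, 0.0]
finger_gap: 0.0259
grasp_force: 14.7
```

Emit:
{"name": "play_rows", "arguments": {
  "rows": [
    [[0,0,0.08,0.215,0,0,-1],[0,0,0.08,0.215,0,0,-1],[0,0,0.08,0.215,0,-0.3,-1],[0,0,0.08,0.215,0,-0.7,-1],[0,0,0.08,0.215,0,-1.0,-1],[0,0,0.08,0.215,0,-1.0,-1],[0,0,0.08,0.215,0,-1.0,-1]]
  ]
}}

```text
time: 11.72
position: [0.6296, 0.1128, 0.0437]
ee_rot: [0.0, -0.011, 1.0, 0.0]
wrist_force: [-0.2, -0.0, -0.6]
finger_gap: 0.0256
grasp_force: 14.7
```

Run:
```python
from h import *
st()
im=manip.read_camera("scene")
z=manip.state()["position"][2]+.008
for s,ce,_ in blobs(colmask(im,"purple"),25): print(s[4],ce.round(1),ray("scene",ce,z).round(4)[0])
cv2.imwrite("pics/s4.png",cv2.resize(im[100:280,140:360],None,fx=3.3,fy=3.3,interpolation=cv2.INTER_CUBIC))
```

```text
11.725 pos [0.6296 0.1128 0.0437] yaw 91.2 gap 0.02558814643370697 F [-0.2 -0.  -0.6]
282 [196.5 223.9] [ 0.7029 -0.0619]
441 [256.4 248.9] [0.7111 0.1329]
```

View pics/s4.png

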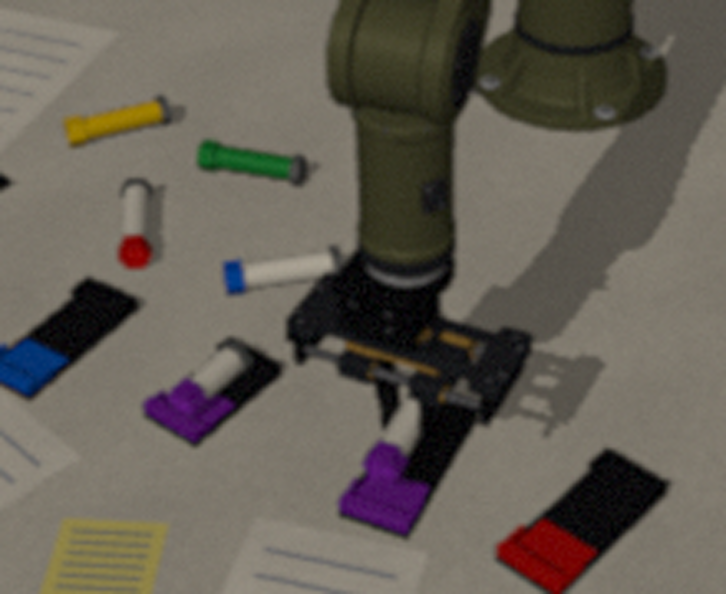

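The long purple tube is held just above its holder (crop ~(395,440)) and lines up with it. I'll lower and release.

Emit:
{"name": "play_rows", "arguments": {
  "rows": [
    [[0,0,0,0,0,-0.3,-1],[0,0,0,0,0,-0.48,-1],[0,0,0,0,0,-0.52,-1],[0,0,0,0,0,-0.52,-1],[0,0,0,0,0,-0.52,-0.2],[0,0,0,0,0,-0.52,0.3],[0,0,0,0,0,-0.52,0.6],[0,0,0,0,0,-0.52,0.6]]
  ]
}}

```text
time: 12.78
position: [0.6293, 0.1127, 0.012]
ee_rot: [0.0, -0.011, 1.0, 0.0]
wrist_force: [0.1, -0.1, -0.2]
finger_gap: 0.057
grasp_force: 0.0
```

Emit:
{"name": "play_rows", "arguments": {
  "rows": [
    [[0,0,0,0,0,0,0.6],[0,0,0,0,0,0,0.6],[0,0,0,0,0,0.4,0.6],[0,0,0,0,0,1.0,0.8],[0,0,0,0,0,1.5,1],[0,0,0,-0.8,-0.5,1.8,1],[0,0,0,-1.6,-1,1.8,1],[0,0,0,-2,-2,1.8,1]]
  ]
}}

```text
time: 13.78
position: [0.5083, -0.004, 0.1202]
ee_rot: [0.0, -0.013, 1.0, 0.001]
wrist_force: [1.2, -1.0, 1.0]
finger_gap: 0.0868
grasp_force: 0.0
```

Emit:
{"name": "play_rows", "arguments": {
  "rows": [
    [[0,0,-0.17,-0.1,-0.3,0,1],[0,0,-0.34,-0.2,-0.7,0,1],[0,0,-0.51,-0.4,-1.1,0,1],[0,0,-0.68,-0.6,-1.5,0,1],[0,0,-0.85,-0.69,-1.64,0,1],[0,0,-0.965,-0.69,-1.64,-0.4,1],[0,0,-0.965,-0.69,-1.64,-0.8,1],[0,0,-0.965,-0.69,-1.64,-0.8,1]]
  ]
}}

```text
time: 14.78
position: [0.4671, -0.1036, 0.0707]
ee_rot: [-0.002, 0.455, 0.891, -0.001]
wrist_force: [0.6, -0.9, -0.0]
finger_gap: 0.0869
grasp_force: 0.0
```

Emit:
{"name": "play_rows", "arguments": {
  "rows": [
    [[0,0,0,0,0,-0.2,1],[0,0,0,0,0,-0.6,1],[0,0,0,0,0,-1.0,1],[0,0,0,0,0,-1.08,1],[0,0,0,0,0,-1.08,1],[0,0,0,0,0,-1.08,-1],[0,0,0,0,0,-1.08,-1],[0,0,0,0,0,-1.08,-1]]
  ]
}}

```text
time: 15.78
position: [0.4691, -0.1037, 0.0077]
ee_rot: [0.0, 0.455, 0.891, 0.0]
wrist_force: [0.1, 0.0, -0.9]
finger_gap: 0.0648
grasp_force: 0.0
```

Emit:
{"name": "play_rows", "arguments": {
  "rows": [
    [[0,0,0,0,0,0,-1],[0,0,0,0,0,0,-1],[0,0,0,0,0,0,-1],[0,0,0,0,0,0,-1]]
  ]
}}

```text
time: 16.27
position: [0.4686, -0.1038, 0.0071]
ee_rot: [-0.0, 0.455, 0.891, -0.0]
wrist_force: [-0.2, 0.3, 0.7]
finger_gap: 0.0255
grasp_force: 14.9
```

Emit:
{"name": "play_rows", "arguments": {
  "rows": [
    [[0,0,0,0,0,0.5,-1],[0,0,0,0,0,1.1,-1],[0,0,0.1,0.2,-0.2,1.6,-1],[0,0,0.25,0.7,-0.6,1.6,-1],[0,0,0.4,1.2,-1.1,1.6,-1],[0,0,0.55,1.7,-1.6,1.6,-1],[0,0,0.7,2.2,-2.1,1.6,-1],[0,0,0.845,2.6,-2.52,1.6,-1]]
  ]
}}

```text
time: 17.27
position: [0.6256, -0.2559, 0.1025]
ee_rot: [-0.0, 0.047, 0.999, -0.0]
wrist_force: [-0.5, 0.2, -1.6]
finger_gap: 0.0258
grasp_force: 14.8
```

Emit:
{"name": "play_rows", "arguments": {
  "rows": [
    [[0,0,0,0.13,0,0,-1],[0,0,0,0.13,0,0,-1],[0,0,0,0.13,0,-0.3,-1],[0,0,0,0.13,0,-0.7,-1],[0,0,0,0.13,0,-1.0,-1],[0,0,0,0.13,0,-1.0,-1],[0,0,0,0.13,0,-1.0,-1]]
  ]
}}

```text
time: 18.15
position: [0.6328, -0.255, 0.0437]
ee_rot: [0.0, 0.049, 0.999, -0.0]
wrist_force: [0.3, 1.0, -0.2]
finger_gap: 0.0254
grasp_force: 14.8
```

Run:
```python
from h import *
st()
im=manip.read_camera("scene")
cv2.imwrite("pics/s5.png",cv2.resize(im[100:260,100:320],None,fx=3.3,fy=3.3,interpolation=cv2.INTER_CUBIC))
```

```text
18.15 pos [ 0.6328 -0.255   0.0437] yaw 84.3 gap 0.02539570094635326 F [ 0.3  1.  -0.2]
```

View pics/s5.png

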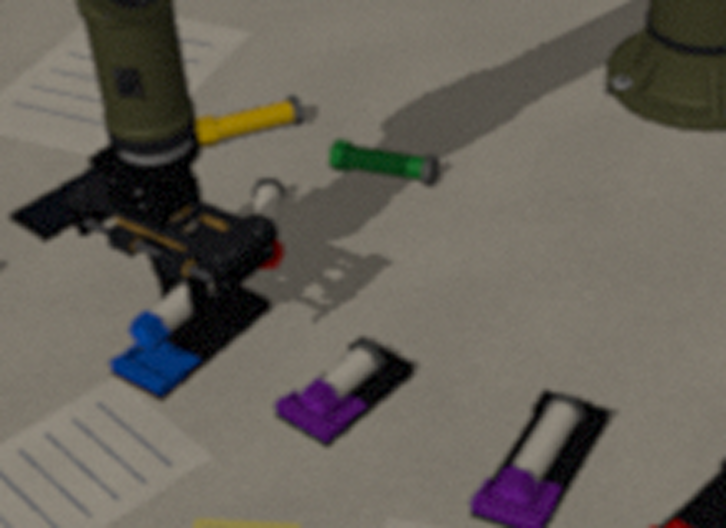

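The blue tube is over its holder (crop ~(170,310)) and both purple tubes lie in theirs. Lowering and releasing.

Emit:
{"name": "play_rows", "arguments": {
  "rows": [
    [[0,0,0,0,0,-0.3,-1],[0,0,0,0,0,-0.48,-1],[0,0,0,0,0,-0.52,-1],[0,0,0,0,0,-0.52,-1],[0,0,0,0,0,-0.52,-0.2],[0,0,0,0,0,-0.52,0.3],[0,0,0,0,0,-0.52,0.6],[0,0,0,0,0,-0.52,0.6]]
  ]
}}

```text
time: 19.2
position: [0.6325, -0.2549, 0.0119]
ee_rot: [0.0, 0.049, 0.999, 0.0]
wrist_force: [0.5, 0.5, 0.4]
finger_gap: 0.0569
grasp_force: 0.0
```

Emit:
{"name": "play_rows", "arguments": {
  "rows": [
    [[0,0,0,0,0,0,0.6],[0,0,0,0,0,0,0.6],[0,0,0,0,0,0.4,0.6],[0,0,0,0,0,1.0,0.8],[0,0,0,0,0,1.5,1],[0,0,0,0,0,1.8,1],[0,0,0,0,1,1.8,1],[0,0,0,0,2,1.8,1]]
  ]
}}

```text
time: 20.2
position: [0.6322, -0.1343, 0.1198]
ee_rot: [0.0, 0.051, 0.999, 0.0]
wrist_force: [0.3, -0.3, 0.1]
finger_gap: 0.0868
grasp_force: 0.0
```

Run:
```python
from h import *
st()
im=manip.read_camera("top");cv2.imwrite("pics/t6.png",im)
T=tubes(im)
f=lambda d:np.degrees(np.arctan2(d[1],d[0])).round(1)
for n in T: print("tube",n,"org",T[n][0].round(4),"grip",(T[n][0]-.018*T[n][1]).round(4),f(T[n][1]),T[n][2].round(4))
```

```text
20.2 pos [ 0.6322 -0.1343  0.1198] yaw 84.2 gap 0.08680799574346978 F [ 0.3 -0.3  0.1]
tube red org [ 0.5412 -0.2582] grip [ 0.5592 -0.258 ] -179.5 0.1057
tube blue org [ 0.6509 -0.2693] grip [ 0.6337 -0.2641] -17.0 0.0747
```

Emit:
{"name": "play_rows", "arguments": {
  "rows": [
    [[0,0,-0.18,-0.3,0,0,1],[0,0,-0.36,-0.7,-0.2,0,1],[0,0,-0.54,-1.1,-0.6,0,1],[0,0,-0.72,-1.5,-1.0,0,1],[0,0,-0.9,-1.9,-1.4,0,1],[0,0,-1.08,-2.3,-1.8,0,1],[0,0,-1.26,-2.6,-2.2,0,1],[0,0,-1.44,-2.76,-2.6,0,1]]
  ]
}}

```text
time: 21.25
position: [0.4655, -0.2917, 0.1197]
ee_rot: [-0.0, 0.698, 0.716, 0.0]
wrist_force: [-0.3, 0.1, 0.2]
finger_gap: 0.0871
grasp_force: 0.0
```

Emit:
{"name": "play_rows", "arguments": {
  "rows": [
    [[0,0,-0.18,0,0,0,1],[0,0,-0.36,0,0,0,1],[0,0,-0.54,0,0,0,1],[0,0,-0.72,0,0,0,1],[0,0,-0.9,0,0,0,1],[0,0,-0.921,0,0,-0.4,1],[0,0,-0.921,0,0,-0.8,1],[0,0,-0.921,0,0,-0.8,1]]
  ]
}}

```text
time: 22.25
position: [0.4652, -0.2901, 0.0702]
ee_rot: [-0.001, 0.942, 0.334, -0.002]
wrist_force: [0.9, 0.2, -0.5]
finger_gap: 0.087
grasp_force: 0.0
```

Run:
```python
from h import *
st();print(manip.state()["joint_positions"])
im=manip.read_camera("scene")
for s,ce,_ in blobs(colmask(im,"red"),25): print(s[4],ce.round(1),ray("scene",ce,.015).round(4)[0])
```

```text
22.25 pos [ 0.4652 -0.2901  0.0702] yaw -50.9 gap 0.08698660339748254 F [ 0.9  0.2 -0.5]
[-0.21099324  0.31107451  0.83235192  1.90094938 -0.26287718  1.04707323
 -0.15746188]
89 [180.5 176. ] [ 0.5077 -0.2567]
429 [305.  267.8] [0.6834 0.2627]
```

Emit:
{"name": "play_rows", "arguments": {
  "rows": [
    [[0,0,0,0,0,-0.2,1],[0,0,0,0,0,-0.6,1],[0,0,0,0,0,-1.0,1],[0,0,0,0,0,-1.08,1],[0,0,0,0,0,-1.08,1],[0,0,0,0,0,-1.08,-1],[0,0,0,0,0,-1.08,-1],[0,0,0,0,0,-1.08,-1]]
  ]
}}

```text
time: 23.3
position: [0.4673, -0.291, 0.0077]
ee_rot: [0.0, 0.942, 0.334, 0.0]
wrist_force: [-0.7, -0.9, 0.5]
finger_gap: 0.065
grasp_force: 0.0
```

Emit:
{"name": "play_rows", "arguments": {
  "rows": [
    [[0,0,0,0,0,0,-1],[0,0,0,0,0,0,-1],[0,0,0,0,0,0,-1],[0,0,0,0,0,0,-1]]
  ]
}}

```text
time: 23.8
position: [0.4667, -0.2908, 0.0071]
ee_rot: [-0.0, 0.942, 0.334, -0.0]
wrist_force: [0.2, 0.6, 0.4]
finger_gap: 0.0256
grasp_force: 14.6
```

Emit:
{"name": "play_rows", "arguments": {
  "rows": [
    [[0,0,0,0,0,0.5,-1],[0,0,0,0,0,1.1,-1],[0,0,-0.05,0.2,0.3,1.6,-1],[0,0,-0.15,0.4,1.0,1.6,-1],[0,0,-0.25,0.6,1.8,1.6,-1],[0,0,-0.35,0.9,2.6,1.6,-1],[0,0,-0.45,1.1,3.4,1.6,-1],[0,0,-0.55,1.3,4.2,1.6,-1]]
  ]
}}

```text
time: 24.8
position: [0.5452, -0.0374, 0.1032]
ee_rot: [-0.0, 0.998, 0.064, 0.0]
wrist_force: [0.2, 0.2, -1.8]
finger_gap: 0.0259
grasp_force: 14.6
```

Emit:
{"name": "play_rows", "arguments": {
  "rows": [
    [[0,0,-0.07,0.2,0.8,0,-1],[0,0,-0.14,0.4,1.6,0,-1],[0,0,-0.21,0.6,2.4,0,-1],[0,0,-0.28,0.8,3.2,0,-1],[0,0,-0.35,1.1,4.0,0,-1],[0,0,-0.419,1.3,4.7,0,-1],[0,0,-0.419,1.387,5.2,0,-1],[0,0,-0.419,1.387,5.2,0,-1]]
  ]
}}

```text
time: 25.8
position: [0.6273, 0.2773, 0.1021]
ee_rot: [-0.0, 0.99, -0.14, -0.001]
wrist_force: [0.1, -0.4, -1.5]
finger_gap: 0.0255
grasp_force: 14.6
```

Emit:
{"name": "play_rows", "arguments": {
  "rows": [
    [[0,0,0,0,0,0,-1],[0,0,0,0,0,-0.5,-1],[0,0,0,0,0,-1,-1],[0,0,0,0,0,-1,-1],[0,0,0,0,0,-1,-1]]
  ]
}}

```text
time: 26.42
position: [0.6291, 0.272, 0.0445]
ee_rot: [-0.0, 0.99, -0.144, 0.001]
wrist_force: [0.2, 0.4, -0.2]
finger_gap: 0.0261
grasp_force: 14.6
```

Run:
```python
from h import *
st();print(manip.state()["joint_positions"][6])
im=manip.read_camera("scene")
cv2.imwrite("pics/s7.png",cv2.resize(im[130:290,130:350],None,fx=3.3,fy=3.3,interpolation=cv2.INTER_CUBIC))
```

```text
26.425 pos [0.6291 0.272  0.0445] yaw -106.5 gap 0.02609605949640248 F [ 0.2  0.4 -0.2]
-2.0128172884416884
```

View pics/s7.png

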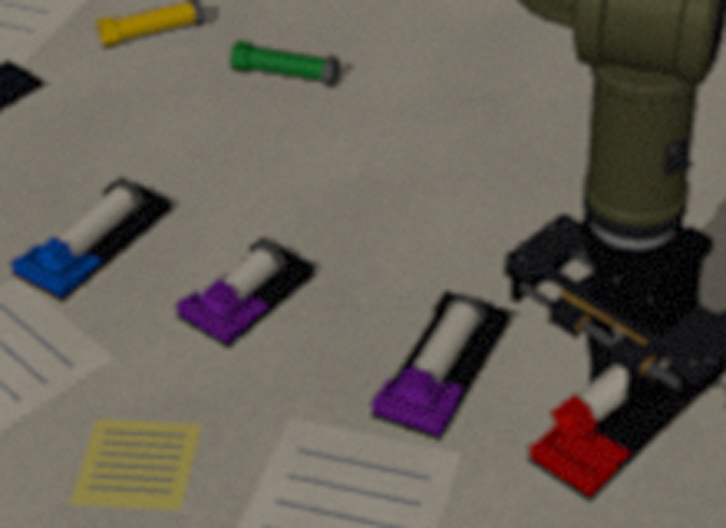

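The red tube is over its holder (crop ~(590,400)) and the other three lie in theirs. Lowering and releasing.

Emit:
{"name": "play_rows", "arguments": {
  "rows": [
    [[0,0,0,-0.03,0,-0.3,-1],[0,0,0,-0.03,0,-0.48,-1],[0,0,0,-0.03,0,-0.52,-1],[0,0,0,-0.03,0,-0.53,-1],[0,0,0,-0.03,0,-0.53,-0.2],[0,0,0,-0.03,0,-0.53,0.3],[0,0,0,-0.03,0,-0.53,0.6],[0,0,0,-0.03,0,-0.53,0.6]]
  ]
}}

```text
time: 27.48
position: [0.6263, 0.273, 0.0113]
ee_rot: [0.0, 0.99, -0.143, -0.0]
wrist_force: [0.7, 1.0, 0.8]
finger_gap: 0.0565
grasp_force: 0.0
```

Emit:
{"name": "play_rows", "arguments": {
  "rows": [
    [[0,0,0,0,0,0,0.6],[0,0,0,0,0,0,0.6],[0,0,0,0,0,0.4,0.6],[0,0,0,0,0,1.0,0.8],[0,0,0,0,0,1.8,1],[0,0,0,-0.5,0.5,2.5,1],[0,0,0,-1.2,1.2,2.8,1],[0,0,0,-2,2,2.8,1]]
  ]
}}

```text
time: 28.48
position: [0.511, 0.3904, 0.1839]
ee_rot: [-0.003, 0.99, -0.144, 0.002]
wrist_force: [0.9, 0.9, -1.4]
finger_gap: 0.0866
grasp_force: 0.0
```

Emit:
{"name": "play_rows", "arguments": {
  "rows": [
    [[0,0,0,-0.8,0.7,0,1],[0,0,0,-1.6,1.4,0,1],[0,0,0,-2.2,2,0,1],[0,0,0,-2.2,2,0,1],[0,0,0,-2.2,2,0,1],[0,0,0,-2.2,2,0,1]]
  ]
}}

```text
time: 29.22
position: [0.3803, 0.5077, 0.1803]
ee_rot: [-0.0, 0.989, -0.145, 0.001]
wrist_force: [0.2, 0.5, 0.6]
finger_gap: 0.087
grasp_force: 0.0
```

Run:
```python
from h import *
st()
im=manip.read_camera("top");h=cv2.cvtColor(im,cv2.COLOR_BGR2HSV)
H=holders(cv2.imread("pics/top0.png"))
W=[b for b in blobs(cv2.inRange(h,(0,0,130),(180,60,255)),25) if b[0][4]<200]
for n,(o,d,*_) in H.items():
    q=[(ray("top",b[1],.02)[0],b[0][4]) for b in W]; p,a=min(q,key=lambda t:np.hypot(*(t[0]-o+.018*d)))
    e=p-(o-.018*d); print(n,a,"along",(e@d).round(4),"across",(e@[-d[1],d[0]]).round(4))
cv2.imwrite("pics/t8.png",cv2.resize(im[120:225,85:420],None,fx=2.3,fy=2.3,interpolation=cv2.INTER_CUBIC))
```

```text
29.225 pos [0.3803 0.5077 0.1803] yaw -106.7 gap 0.08697900236076177 F [0.2 0.5 0.6]
red 123 along 0.0019 across 0.0012
blue 127 along 0.0022 across -0.0017
purple 133 along 0.0006 across -0.001
small_purple 74 along 0.0031 across -0.0025
```

View pics/t8.png

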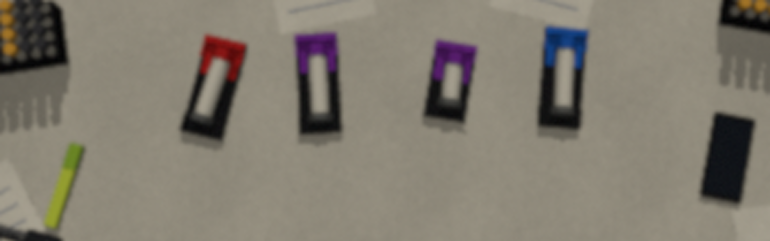

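All four tubes lie centred in their holders to within about 3 mm. The highlighter (crop (65,185)) and the phone (crop (727,158)) are where they were.

```bash
python3 -c "
from cell import manip
print(manip.sign_off())"
```

```text
the job is handed in; nothing more can be done
None
```

The job is handed in: all four tubes are in their matching holders, caps at the coloured ends and within about 3 mm of centre by the top camera; the short purple one went in first, and the highlighter and phone stayed where they were (the sign-off gave no verdict).

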